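# Take the card carrier off its hook and hold it pressed into fence, stop and bed

### The arm

A 7-joint arm with a two-finger parallel gripper is mounted at the origin on the work surface. World frame = base frame: x ahead of the robot, y to its left, z up, the work surface at z = 0. Lengths are in m, angles in rad, forces in N, time in s.
With the tool pointing down it reaches from about 0.425 to 0.95 m from the base axis. Payload 4.7 kg.
Tool frame: the origin (TCP) lies midway between the tips of the shut fingers; the grasp point (between the pads) lies 19 mm behind it; z points along the fingers, y is the line along which they close (so a half turn about z gives the same grasp; the last joint's range is limited). The gripper opens to 87 mm and grips with 3 to 60 N. Pads are 19 mm wide; open, the fingers measure 117 mm over their backs; the gripper's body (75 mm by 190 mm) begins 51 mm behind the grasp point.
Start: joints at [1.209, 0.469, -0.049, 1.532, 0.024, 1.141, -0.082], TCP at [0.221, -0.638, 0.223] pointing down, gripper open.
Joint ranges: [-2.59, 2.59], [-0.33, 1.99], [-1.39, 1.29], [0.1, 2.45], [-1.04, 4.18], [0.21, 1.99], [-2.66, 2.66]. Speed limits (rad/s): [2.57, 2.57, 3.14, 3.14, 3.14, 3.14, 3.14].

### API

Orientations are given as a unit quaternion [x, y, z, w].
In Python, from plant import monitor, read_camera, arm gives the robot as it stands. The module is installed in compiled form; this text tells all that it offers.
- The arm moves only by the tool play_rows, never from a script. Its argument "motion" is text: rows parted by semicolons, each of 5 numbers parted by spaces: the gripper's target within -1 to 1 (fully open at 1, half-way at 0, shut at -1), then the shift along the tool's x, y, z normalised to -1 to 1, where 1 is 30 mm, then the turn about the tool's z normalised to -1 to 1, where 1 is 0.1 rad. In form: grip x y z yaw; .... A call has 1 to 12 rows; each row shifts and turns the commanded pose from where the row before left it, along the tool's axes as they then stand; what a row does not reach is not made up. A row lasts 1/12 s, in which the tool goes at most 41.7 mm and 7.16 degrees, less where a joint would pass 70% of its speed; a pose out of reach is approached as far as the arm can. A call with a number of a shift or a turn outside -1 to 1 is refused whole. A call with a gripper value outside its range is refused whole. The fingers move at their own pace and stop on an object; "grip_force" is the grip in N (left out, the last holds). Time passes only in rows, so rows that do not move let the fingers close. It gives the time, the measured TCP pose, the force, the opening and the grip force at its end, in the units of the state.
- monitor.observe(): the state, without advancing time (a new reading comes with each control period).
- read_camera(name): name is "scene" or "top" or "wrist"; returns a dict with "pixels" (420x560x3 uint8, blue, green, red), "depth" (420x560 float32, m along the optical axis (not along the pixel's ray), 0 where there is no reading), "mtx" (3x3 intrinsics, pixels), "rvec" (rotation vector, rad) and "tvec" (3), from world to camera coordinates, as OpenCV has them. Camera axes: x right, y down, z forward; pixel columns grow to the right and rows downward; lengths in m; the calibration is good to about 2 mm. A picture is of the moment at which its call begins.
- arm.sign_off(): hands the job in; it is judged then, once.
The state is a dict: "time": time; "joint_positions": joint angles; "joint_vel": joint speeds; "effort": joint torques, N m; "eef_pos": TCP position; "tcp_rot": TCP orientation; "ft_force": force on the tool from outside, world axes, zero at the start; "moment": the same for the moment, N m; "opening": opening from 0.0 (shut) to 1.0 (fully open); "grip_force": force on a finger pad.
Only numpy, scipy, OpenCV 4.12 (cv2) and the standard library are available. Lean on these libraries where they do the work, as an engineer would, in place of code of your own. Each camera call takes 0.05 s, during which the arm holds its last target. There are 200 camera calls.

### The job

Lift the cherrywood card carrier up and off its double hook and stand it upright on the marking-out board, the saddle block's foot on the bed, its back flat against the fence and its end against the stop block. Then press it with one diagonal push, down and into the fence together, with about ten newtons, firmly but without forcing it, and finish while still holding it like that: I will mark the clip holes while you hold. Leave the prisms, the brass hinge and the resin knob where they are.

Things in the scene. Friction and masses are not known exactly. Their poses are not given: they have to be found in the camera images.
- carrier_center (a point): Loose T-shaped cherrywood card carrier, about 60 g: 16 mm thick (x), 176 mm long (y), 54 mm high (z up). Crossbar: the top 26 mm, full length. Saddle block under its middle: 56 mm wide, 28 mm high, same thickness, with a mortise 36 by 12 mm through it (9 to 21 mm above the foot). This point: its centre, 27 mm above the foot. A half turn about z changes nothing.
- hook_stand: Fixed double-prong hook. Origin: underside centre of its foot plate (140 by 110 by 8 mm). Upright and cross-plate at x = +50 to +65 mm, up to 111 mm high. Two prongs, 6 mm thick, run to -x at y = -36 and +36 mm, tops 103 mm high; their ends (x = -45 to -50 mm) turn up 14 mm more, to 117 mm. Free room between the prongs.
- hook_seat (a point): Midway between the prongs at the height of their tops, x = -20 mm from the stand's origin, same axes. The crossbar's underside rests on the prongs near here (within 10 mm, its length along y within 0.07 rad), the saddle block hanging between the prongs.
- corner (a point): Inner corner of the marking-out board: top of the bed (20 mm above the shelf), front face of the fence and face of the stop block meet here. x points into the fence, y along it into the stop block, z up. The seated carrier's centre is at x = -8, y = -88, z = +27 mm, its length along y.
- bed: Fixed waxed wooden base of the marking-out board (the carrier slides on it easily, friction about 0.3; fence and stop alike), 175 mm (x) by 250 mm (y), top 20 mm above the shelf, 152 mm of it free before the fence. Origin on the shelf; axes as corner, which lies at x = +50, y = +88, z = +20 mm from here.
- fence: Fixed two-piece wooden fence on the bed, 22 mm thick, 46 mm high above the bed, front faces at corner's x = 0. The pieces span y = -46 to 0 and y = -190 to -130 mm from the corner; the 84 mm gap between them is open: room for fingers behind the carrier's middle. Origin and axes as bed.
- stop_block: Fixed wooden stop block at the +y end of the fence: stands 45 mm out before the fence (x), 30 mm wide (y), 54 mm high above the bed. Its face looks along -y, at corner's y = 0. Origin and axes as bed.
- prism_a: Bystander: loose upright three-sided smoky glass prism, 42 mm high, 38 mm wide. Origin at the centre of its underside.
- prism_b: Bystander: the second smoky glass prism, the same.
- hinge_brass: Bystander: loose brass hood hinge lying open, 68 by 44 mm, 9 mm high. Origin at the centre of its underside.
- knob_resin: Bystander: loose turned ivory-coloured resin knob, 30 mm across, 34 mm high, standing. Origin at the centre of its underside.
Mind the look-alikes: they are no part of the job. Leave any turquoise or white look-alike of the part that bears carrier_center alone.

How it is judged:
By the outcome, as a careful person would: the job done as asked, in the order asked, and still so for the second after the job is handed in, while the arm keeps its last pose, push and grip.
It also fails if it takes over 45 s, if anything falls off the work surface, if the arm or the gripper's body presses on something with over 40 N, if the wrist force passes 120 N, or if a joint passes its speed limit or range.

## Working session

There is one attempt and no reset: what is moved stays moved. The work goes in short steps, Python scripts to look and compute and a tool call to move; the robot and the scene stay as the last step left them, time stands still between calls to the robot, and variables do not carry over. Pictures are saved under pics/ and viewed, at most 10 in all, crops included, and the job is handed in when it is done.

Besides the shell and the picture viewer there is one more tool, called after ">>>" as a command line: name --argument value ..., lists and objects as JSON in quotes. play_rows: Moves the arm, as the interface text tells. Scaled input: -1 to 1 covers 30 mm each way for a shift and 0.1 rad each way for a turn. Its arguments: {"type":"object","properties":{"motion":{"type":"string"},"grip_force":{"type":"number"}},"required":["motion"]}

```bash
mkdir -p pics; cat > h.py <<'E'
import numpy as np, cv2, pickle
from plant import monitor, read_camera, arm
def snap(n):
    c=read_camera(n); pickle.dump(c,open(f'{n}.pkl','wb')); return c
def load(n): return pickle.load(open(f'{n}.pkl','rb'))
def world(c,u,v,d=None):
    R=cv2.Rodrigues(np.array(c['rvec'],float))[0]; K=c['mtx']
    if d is None:
        w=c['depth'][int(v)-1:int(v)+2,int(u)-1:int(u)+2]; d=np.median(w[w>0]) if (w>0).any() else 0
    p=d*np.linalg.solve(K,np.array([u,v,1.]))
    return R.T@(p-np.ravel(c['tvec']))
def cloud(c):
    R=cv2.Rodrigues(np.array(c['rvec'],float))[0]; K=c['mtx']
    v,u=np.indices(c['depth'].shape); d=c['depth']
    p=np.stack([u*d,v*d,d],-1)@np.linalg.inv(K).T
    return (p-np.ravel(c['tvec']))@R
E
python3 - <<'E'
from h import *
s=monitor.observe(); print({k:np.round(v,3) for k,v in s.items()})
for n in ('scene','top'):
    c=snap(n); cv2.imwrite(f'pics/{n}0.png',cv2.resize(c['pixels'],(784,588)))
E
```

```text
{'time': np.float64(0.0), 'joint_positions': array([ 1.209,  0.469, -0.049,  1.534,  0.024,  1.141, -0.082]), 'joint_vel': array([-0.001, -0.   ,  0.   , -0.   , -0.001, -0.001, -0.   ]), 'effort': array([-0.0000e+00, -5.0797e+01, -8.0000e-02, -2.3615e+01, -6.1000e-02,
        3.8000e-02,  0.0000e+00]), 'eef_pos': array([ 0.22 , -0.637,  0.222]), 'tcp_rot': array([ 0.986,  0.166, -0.   , -0.001]), 'ft_force': array([ 0.592,  0.321, -2.074]), 'moment': array([-0.025, -0.043,  0.001]), 'grip_force': np.float64(0.0), 'opening': np.float64(0.999)}
```

View pics/scene0.png

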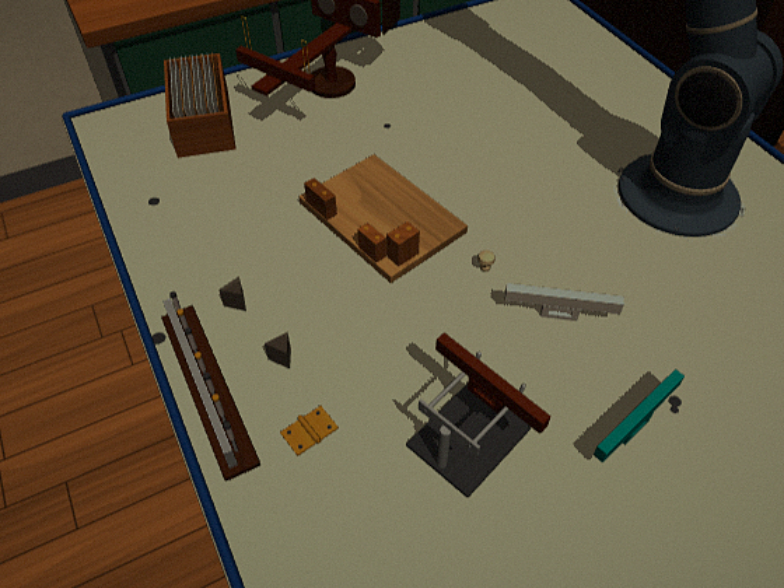

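View pics/top0.png

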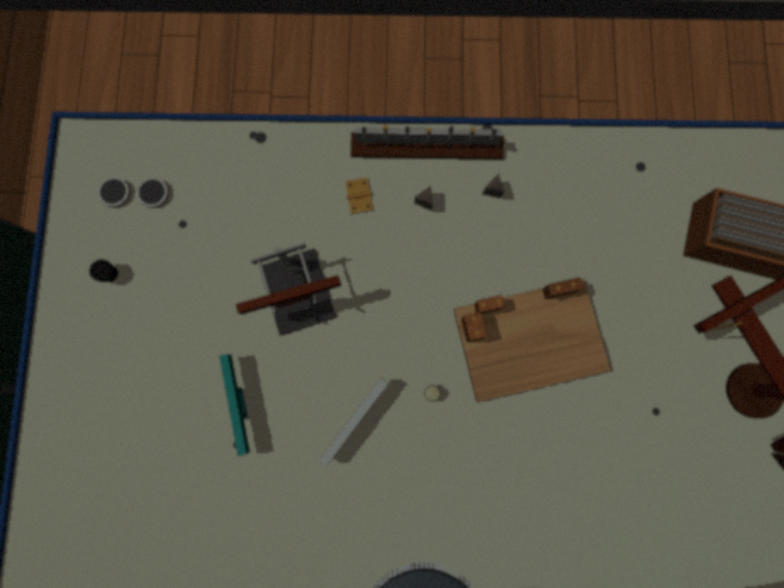

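The carrier (cherry red) hangs on the stand at scene (490,380), top (288,294). Look-alikes: turquoise at scene (640,415)/top (235,405), white at (560,300)/(355,420), and the red wooden cross-shaped rack at top (745,340). I choose the cherry one on the hook. Board at top (535,340), with the stop at (474,327) and the fence pieces at (490,304) and (565,288).

```bash
python3 - <<'E'
from h import *
c=load('top'); P=cloud(c); s=784/560
def reg(u0,v0,u1,v1): 
    sl=np.s_[int(v0/s):int(v1/s),int(u0/s):int(u1/s)]; return P[sl].reshape(-1,3), c['pixels'][sl].reshape(-1,3).astype(int)
def rect(p,n):
    r=cv2.minAreaRect((p[:,:2]*1000).astype(np.float32)); print(n,len(p),np.round(r[0],1),np.round(r[1],1),round(r[2],2),'z',np.round(np.percentile(p[:,2],[5,50,95]),4)); print(np.round(cv2.boxPoints(r)).tolist())
p,b=reg(225,265,350,325); m=(b[:,2]>1.8*b[:,1])&(p[:,2]>.09); rect(p[m],'carrier')
p,b=reg(440,260,620,410); rect(p[(abs(p[:,2]-.02)<.006)],'bed'); 
for n,q in (('stop',(460,312,487,342)),('f1',(474,290,508,314)),('f2',(540,272,590,302))):
    p,b=reg(*q); rect(p[p[:,2]>.055],n)
p,b=reg(255,240,345,340); rect(p[(p[:,2]<.013)&(p[:,2]>.004)],'foot'); rect(p[(p[:,2]>.08)&(b[:,2]<1.5*b[:,1])],'prongs')
for n,(u,v) in dict(white=(355,420),knob=(432,393),turq=(235,405)).items(): print(n,world(c,u/s,v/s).round(3))
c=load('scene')
cv2.imwrite('pics/crop1.png',cv2.resize(c['pixels'][220:365,270:410],None,fx=4,fy=4,interpolation=2))
E
```

```text
carrier 523 [527.  157.8] [299.4 120.5] 64.82 z [0.1108 0.1276 0.1306]
[[409.0, 48.0], [518.0, -3.0], [645.0, 268.0], [536.0, 319.0]]
bed 5957 [ 504.1 -193.2] [175.2 250.9] 13.8 z [0.016  0.0191 0.0224]
[[389.0, -92.0], [449.0, -336.0], [619.0, -294.0], [559.0, -51.0]]
stop 249 [523.  -87.4] [47.1 40.3] 13.24 z [0.063  0.073  0.0761]
[[495.0, -73.0], [505.0, -112.0], [551.0, -102.0], [541.0, -62.0]]
f1 177 [500.2 -35.2] [ 37.2 244.2] 39.05 z [0.0612 0.065  0.0691]
[[409.0, 48.0], [563.0, -142.0], [592.0, -118.0], [438.0, 71.0]]
f2 230 [ 516.8 -107. ] [ 35.1 376.2] 29.54 z [0.0604 0.0649 0.0682]
[[409.0, 48.0], [594.0, -279.0], [625.0, -262.0], [439.0, 65.0]]
foot 1505 [597.5 239.7] [182.2 166.8] 0.84 z [0.0045 0.0072 0.0106]
[[505.0, 322.0], [508.0, 155.0], [690.0, 158.0], [687.0, 324.0]]
prongs 425 [546.4 158.1] [323.6 139.7] 62.03 z [0.0908 0.1033 0.1294]
[[409.0, 48.0], [532.0, -18.0], [684.0, 268.0], [561.0, 334.0]]
white [0.356 0.122 0.054]
knob [ 0.404 -0.012  0.033]
turq [0.379 0.331 0.054]
```

View pics/crop1.png

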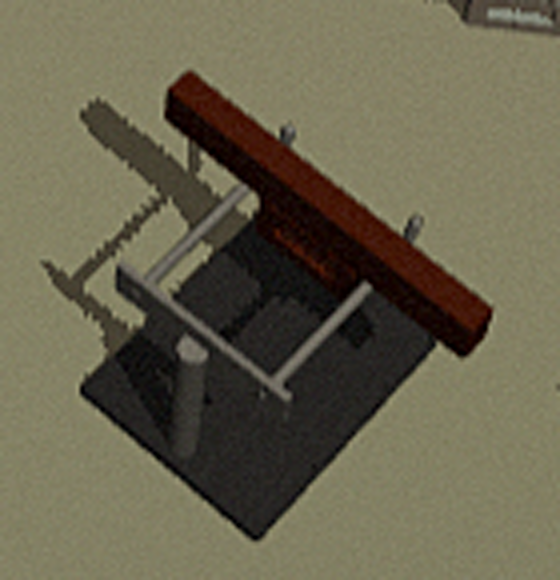

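The crop shows the cherry-red T-bar, ends at crop (185,95) and (470,330), with its saddle and mortise hanging between the prongs. This is the right part. The zero-depth pixels need filtering out.

```bash
python3 - <<'E'
from h import *
c=load('top'); P=cloud(c); P[c['depth']<=0]=[0,0,-9]; P[P[...,2]>.2]=[0,0,-9]; s=784/560
def reg(u0,v0,u1,v1): 
    sl=np.s_[int(v0/s):int(v1/s),int(u0/s):int(u1/s)]; return P[sl].reshape(-1,3), c['pixels'][sl].reshape(-1,3).astype(int)
def rect(p,n):
    r=cv2.minAreaRect((p[:,:2]*1000).astype(np.float32)); print(n,len(p),np.round(r[0],1),np.round(r[1],1),round(r[2],2),'z',np.round(np.percentile(p[:,2],[5,50,95]),4)); print(np.round(cv2.boxPoints(r)).tolist())
p,b=reg(225,265,350,325); m=(b[:,2]>1.8*b[:,1])&(p[:,2]>.12); rect(p[m],'carrier')
for n,q in (('stop',(460,312,487,342)),('f1',(474,290,508,314)),('f2',(540,272,590,302))):
    p,b=reg(*q); rect(p[p[:,2]>.06],n)
p,b=reg(255,240,345,340); rect(p[(p[:,2]<.012)&(p[:,2]>.005)&(b.sum(1)<200)],'foot'); rect(p[(p[:,2]>.095)&(b[:,2]<1.5*b[:,1])],'prongs')
E
```

```text
carrier 465 [563.8 234. ] [ 16.5 170.8] 16.91 z [0.1247 0.1278 0.1306]
[[531.0, 313.0], [581.0, 150.0], [597.0, 155.0], [547.0, 318.0]]
stop 243 [522.9 -87.3] [47.5 39.9] 12.44 z [0.0655 0.0731 0.0761]
[[495.0, -73.0], [504.0, -112.0], [550.0, -102.0], [542.0, -63.0]]
f1 170 [ 561.1 -109.3] [23.2 52.5] 13.52 z [0.0618 0.0651 0.0687]
[[544.0, -87.0], [556.0, -138.0], [579.0, -132.0], [566.0, -81.0]]
f2 217 [ 594.7 -244.6] [22.5 60.6] 14.79 z [0.0617 0.065  0.0681]
[[576.0, -218.0], [592.0, -277.0], [613.0, -271.0], [598.0, -212.0]]
foot 1334 [588.1 241. ] [140.  108.5] 19.03 z [0.0053 0.0075 0.0106]
[[504.0, 269.0], [540.0, 167.0], [672.0, 213.0], [637.0, 315.0]]
prongs 368 [597.9 232.5] [114.6 149.4] 18.77 z [0.0972 0.1039 0.1254]
[[520.0, 285.0], [568.0, 143.0], [676.0, 180.0], [628.0, 322.0]]
```

>>> play_rows --motion "0.2 0 -0.8 -0.6 0; 0.2 0 -0.8 -0.6 0; 0.2 0 -0.8 -0.6 0; 0.2 0 -0.8 -0.6 0; 0.2 0 -0.8 -0.6 0; 0.2 0 -0.8 -0.6 0; 0.2 1 0 0 -0.57; 0.2 1 0 0 -0.57; 0.2 1 0 0 -0.57; 0.2 1 0 0 -0.57; 0.2 1 0 0 -0.57; 0.2 1 0 0 -0.57" --grip_force 30

```text
time: 1.1
eef_pos: [0.3338, -0.4189, 0.3302]
tcp_rot: [0.943, 0.332, -0.0, -0.0]
ft_force: [0.4, -0.2, -0.3]
opening: 0.601
grip_force: 0.0
```

>>> play_rows --motion "0.2 1 0 0 -0.57; 0.2 1 0 0 -0.57; 0.2 1 0 0 -0.57; 0.2 1 0 0 -0.57; 0.2 1 0 0 -0.57; 0.2 1 0 0 -0.57; 0.2 1 0 0 -0.57; 0.2 1 0 0 -0.57; 0.2 1 0 0 -0.57; 0.2 1 0 0 -0.57; 0.2 1 0 0 -0.57; 0.2 1 0 0 -0.57"

```text
time: 2.1
eef_pos: [0.5272, -0.1237, 0.3301]
tcp_rot: [0.777, 0.629, -0.0, -0.0]
ft_force: [0.7, -0.3, -0.1]
opening: 0.603
grip_force: 0.0
```

>>> play_rows --motion "0.2 1 0.15 0 -0.45; 0.2 1 0.15 0 -0.45; 0.2 1 0.15 0 -0.45; 0.2 1 0.15 0 -0.45; 0.2 1 0.15 0 -0.45; 0.2 1 0.15 0 -0.45; 0.2 1 0.15 0 -0.45; 0.2 1 0.15 0 -0.45; 0.2 1 0.15 0 -0.45; 0.2 1 0.15 0.5 -0.45; 0.2 0.5 0.15 0.5 -0.2; 0.2 0 0 0 0"

```text
time: 3.1
eef_pos: [0.5724, 0.1918, 0.2973]
tcp_rot: [0.607, 0.795, -0.001, -0.003]
ft_force: [-0.3, 0.2, -1.2]
opening: 0.6
grip_force: 0.0
```

```bash
python3 - <<'E'
from h import *
s=monitor.observe(); print({k:np.round(v,4) for k,v in s.items()})
c=snap('wrist'); cv2.imwrite('pics/w1.png',c['pixels'])
P=cloud(c); P[c['depth']<=0]=[0,0,-9]; b=c['pixels'].astype(int)
m=(b[...,2]>1.8*b[...,1])&(P[...,2]>.115)&(P[...,2]<.14)&(abs(P[...,0]-.564)<.1)&(abs(P[...,1]-.234)<.12); p=P[m]
r=cv2.minAreaRect((p[:,:2]*1000).astype(np.float32)); print(len(p),r,np.percentile(p[:,2],[5,50,95]))
E
```

```text
{'time': np.float64(3.1), 'joint_positions': array([ 0.1476,  0.3888, -0.7321,  1.5776,  0.2635,  1.2827, -0.3578]), 'joint_vel': array([ 0.049 , -0.0304,  0.0503, -0.0278,  0.0111,  0.0488,  0.0213]), 'effort': array([ -0.0468, -42.1886,  -6.2951, -25.3753,   0.0568,  -0.2823,
        -0.1152]), 'eef_pos': array([0.5724, 0.1918, 0.2973]), 'tcp_rot': array([ 0.6071,  0.7946, -0.0014, -0.0026]), 'ft_force': array([-0.2688,  0.2295, -1.2351]), 'moment': array([-0.0159, -0.0792, -0.0052]), 'grip_force': np.float64(0.0), 'opening': np.float64(0.6001)}
2803 ((565.9022827148438, 235.2249755859375), (15.675664901733398, 174.15615844726562), 17.239858627319336) [0.12836981 0.12958002 0.13077455]
```

View pics/w1.png

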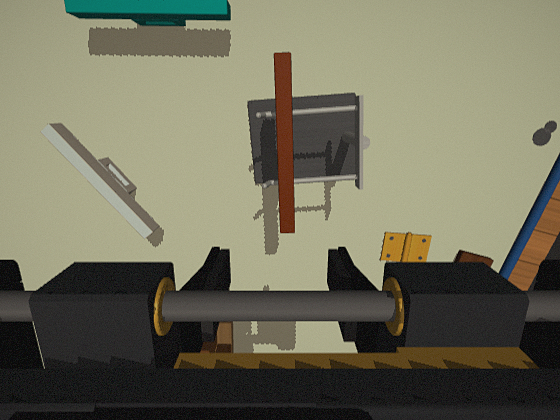

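The wrist picture shows the carrier bar from (283,55) to (287,230) on the prongs at (305,112) and (305,180), clear of the look-alikes.

>>> play_rows --motion "0.2 0.7 0.22 0 -0.34; 0.2 0.75 0 0 0; 0.2 0 0 0.8 0; 0.2 0 0 1 0; 0.2 0 0 1 0; 0.2 0 0 1 0; 0.2 0 0 1 0; 0.2 0 0 0.2 0; 0.2 0 0 0 0; 0.2 0 0 0 0"

```text
time: 3.98
eef_pos: [0.5711, 0.2308, 0.152]
tcp_rot: [0.597, 0.802, 0.001, 0.001]
ft_force: [0.2, 0.2, 0.0]
opening: 0.598
grip_force: 0.0
```

```bash
python3 - <<'E'
from h import *
s=monitor.observe(); e=s['eef_pos'];q=s['tcp_rot']; yaw=2*np.arctan2(q[1],q[0]); print(e,np.degrees(yaw),s['tcp_rot'])
d=np.array([.5659,.2352])-e[:2]; x=np.array([np.cos(yaw),np.sin(yaw)]); y=np.array([np.sin(yaw),-np.cos(yaw)])
print(d@x*1e3,d@y*1e3)
E
```

```text
[0.57109185 0.23075481 0.15197333] 106.63468955604505 [5.97382143e-01 8.01956173e-01 7.20700614e-04 5.94423502e-04]
5.745418134877435 -3.7020535467034636
```

>>> play_rows --motion "0.2 0.18 -0.12 0 -0.1; 0.2 0 0 0.6 0; 0.2 0 0 0.6 0; 0.2 0 0 0.5 0; 0.2 0 0 0 0; 0.2 0 0 0 0"

```text
time: 4.48
eef_pos: [0.5652, 0.2359, 0.1009]
tcp_rot: [0.593, 0.806, 0.001, 0.0]
ft_force: [-0.9, -0.3, 0.0]
opening: 0.596
grip_force: 0.0
```

```bash
python3 - <<'E'
from h import *
s=monitor.observe(); e=s['eef_pos'];q=s['tcp_rot']; yaw=2*np.arctan2(q[1],q[0]); print(e,np.degrees(yaw),s['ft_force'])
d=np.array([.5659,.2352])-e[:2]; x=np.array([np.cos(yaw),np.sin(yaw)]); y=np.array([np.sin(yaw),-np.cos(yaw)])
print(d@x*1e3,d@y*1e3)
E
```

```text
[0.56522213 0.23592167 0.10086188] 107.32512953505973 [-0.90080726 -0.27040263  0.01689534]
-0.8907905346416377 0.4322081104371919
```

>>> play_rows --motion "0.2 -0.03 0 0.12 0; -1 0 0 0 0; -1 0 0 0 0; -1 0 0 0 0; -1 0 0 0 0; -1 0 0 0 0; -1 0 0 0 0; -1 0 0 0 0" --grip_force 30

```text
time: 5.15
eef_pos: [0.5652, 0.2345, 0.096]
tcp_rot: [0.593, 0.805, 0.0, 0.0]
ft_force: [0.3, 0.4, 0.3]
opening: 0.177
grip_force: 30.0
```

>>> play_rows --motion "-1 0 0 -0.3 0; -1 0 0 -0.5 0; -1 0 0 -0.6 0; -1 0 0 -0.7 0; -1 0 0 -0.7 0; -1 0 0 -0.5 0; -1 0 0 0 0; -1 0 0 0 0"

```text
time: 5.82
eef_pos: [0.5654, 0.2347, 0.1958]
tcp_rot: [0.593, 0.805, 0.001, 0.001]
ft_force: [0.2, 0.2, -1.2]
opening: 0.183
grip_force: 30.0
```

```bash
python3 - <<'E'
from h import *
s=monitor.observe(); print(s['eef_pos'],s['tcp_rot'],s['ft_force'],s['opening'])
c=snap('scene'); cv2.imwrite('pics/s1.png',cv2.resize(c['pixels'][120:340,150:430],None,fx=2.5,fy=2.5))
E
```

```text
[0.56536852 0.23465143 0.19575381] [5.92692278e-01 8.05428526e-01 6.41550963e-04 5.83749001e-04] [ 0.20287136  0.24117629 -1.17703713] 0.18295803860492924
```

View pics/s1.png

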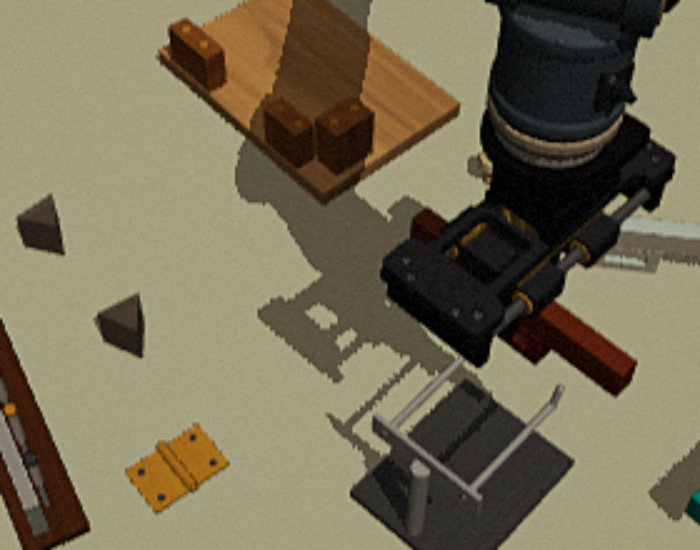

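The carrier is lifted clear of the prongs, from crop (425,220) to (615,370), and level in the gripper. Next is the board.

>>> play_rows --motion "-1 -0.5 -0.15 0 0.1; -1 -0.9 -0.28 0 0.1; -1 -0.95 -0.3 0 0.1; -1 -0.95 -0.3 0 0.1; -1 -0.95 -0.3 0 0.1; -1 -0.95 -0.3 0 0.1; -1 -0.95 -0.3 0 0; -1 -0.95 -0.3 0 0; -1 -0.95 -0.3 0 0; -1 -0.95 -0.3 0 0; -1 -0.95 -0.3 0 0; -1 -0.95 -0.3 0 0"

```text
time: 6.87
eef_pos: [0.5475, -0.1094, 0.1934]
tcp_rot: [0.617, 0.787, -0.001, -0.001]
ft_force: [0.1, -0.6, -0.2]
opening: 0.182
grip_force: 30.0
```

>>> play_rows --motion "-1 -0.95 -0.3 0 0; -1 -0.95 -0.3 0 0; -1 -0.6 -0.3 0 0; -1 -0.2 -0.1 0 0; -1 0 0 0.5 0; -1 0 0 0.7 0; -1 0 0 0.7 0; -1 0 0 0.5 0; -1 0 0 0 0; -1 0 0 0 0; -1 0 0 0 0"

```text
time: 7.78
eef_pos: [0.5398, -0.1929, 0.1235]
tcp_rot: [0.616, 0.788, 0.0, 0.0]
ft_force: [0.0, 0.2, 0.5]
opening: 0.181
grip_force: 30.0
```

```bash
cat > st.py <<'E'
from h import *
a=np.radians(13.8); n=np.array([np.cos(a),np.sin(a)]); t=np.array([-n[1],n[0]]); co=np.array([.5454,-.0925])
def st():
    s=monitor.observe(); e=s['eef_pos'];q=s['tcp_rot']; yaw=2*np.arctan2(q[1],q[0]); f=s['ft_force']
    d=(e[:2]-co)*1e3; print('corner xy',(d@n).round(2),(d@t).round(2),'z',(e[2]*1e3).round(2),'yaw',np.degrees(yaw).round(2),'f n,t,z',(f[:2]@n).round(2),(f[:2]@t).round(2),f[2].round(2),'M',s['moment'].round(3),'op',s['opening'].round(3),'T',s['time'])
E
python3 - <<'E'
from st import *
st()
c=snap('wrist'); cv2.imwrite('pics/w2.png',c['pixels'])
P=cloud(c); P[c['depth']<=0]=[0,0,-9]
def loc(p): d=(p[:,:2]-co)*1e3; return np.c_[d@n,d@t,p[:,2]*1e3].astype(np.float32)
p=P.reshape(-1,3); b=c['pixels'].reshape(-1,3).astype(int); L=loc(p)
for nm,m in dict(stop=(abs(L[:,2]-74)<3)&(L[:,1]>-20)&(L[:,1]<50)&(abs(L[:,0]+22)<45)&(b[:,2]>1.3*b[:,0]), f1=(abs(L[:,2]-66)<3)&(L[:,1]>-60)&(L[:,1]<15)&(L[:,0]>-10)&(L[:,0]<40),f2=(abs(L[:,2]-66)<3)&(L[:,1]>-210)&(L[:,1]<-110)&(L[:,0]>-12)&(L[:,0]<40),car=(L[:,2]>85)&(L[:,2]<125)&(abs(L[:,1]+100)<110)&(L[:,0]<0)&(L[:,0]>-50)&(b[:,2]>1.8*b[:,1])).items():
    if m.sum()>20: r=cv2.minAreaRect(L[m,:2]); print(nm,m.sum(),np.round(r[0],1),np.round(r[1],1),round(r[2],2),L[m].min(0),L[m].max(0))
E
```

```text
Traceback (most recent call last):
  File "st.py", line 5, in st
    d=(e[:2]-co)*1e3; print('corner xy',(d@n).round(2),(d@t).round(2),'z',(e[2]*1e3).round(2),'yaw',np.degrees(yaw).round(2),'f n,t,z',(f[:2]@n).round(2),(f[:2]@t).round(2),f[2].round(2),'M',s['moment'].round(3),'op',s['opening'].round(3),'T',s['time'])
                                                                                                                                                                                                                         ^^^^^^^^^^^^^^^^^^
AttributeError: 'float' object has no attribute 'round'
```

```bash
sed -i "s/s\['moment'\].round(3)/np.round(s['moment'],3)/; s/s\['opening'\].round(3)/round(float(s['opening']),3)/; s/f=s\['ft_force'\]/f=np.array(s['ft_force']);e=np.array(e)/" st.py
python3 - <<'E'
from st import *
st()
c=snap('wrist'); cv2.imwrite('pics/w2.png',c['pixels'])
P=cloud(c); P[c['depth']<=0]=[0,0,-9]
def loc(p): d=(p[:,:2]-co)*1e3; return np.c_[d@n,d@t,p[:,2]*1e3].astype(np.float32)
p=P.reshape(-1,3); b=c['pixels'].reshape(-1,3).astype(int); L=loc(p)
for nm,m in dict(stop=(abs(L[:,2]-74)<3)&(L[:,1]>-20)&(L[:,1]<50)&(abs(L[:,0]+22)<45)&(b[:,2]>1.3*b[:,0]), f1=(abs(L[:,2]-66)<3)&(L[:,1]>-60)&(L[:,1]<15)&(L[:,0]>-10)&(L[:,0]<40),f2=(abs(L[:,2]-66)<3)&(L[:,1]>-210)&(L[:,1]<-110)&(L[:,0]>-12)&(L[:,0]<40),car=(L[:,2]>85)&(L[:,2]<175)&(abs(L[:,1]+100)<110)&(L[:,0]<0)&(L[:,0]>-60)&(b[:,2]>1.8*b[:,1])).items():
    if m.sum()>20: r=cv2.minAreaRect(L[m,:2]); print(nm,m.sum(),np.round(r[0],1),np.round(r[1],1),round(r[2],2),L[m].min(0),L[m].max(0))
E
```

```text
corner xy -29.34 -96.15 z 123.51 yaw 103.93 f n,t,z 0.09 0.15 0.54 M [-0.031 -0.11  -0.009] op 0.181 T 7.7833
stop 4260 [-19.3  14.7] [29.9 45. ] 89.96 [-41.81022     -0.19089042  71.15848   ] [ 3.152904 29.679329 76.94017 ]
f1 2567 [  7.9 -23. ] [34.2 46. ] 0.37 [ -9.372375 -45.963566  63.286953] [ 2.5015850e+01 -1.1379377e-02  6.8976357e+01]
car 9057 [-27.6 -66. ] [117.2  33.4] 83.0 [ -46.74291  -124.47626   126.283554] [-13.064911   -7.4236555 173.59593  ]
```

View pics/w2.png

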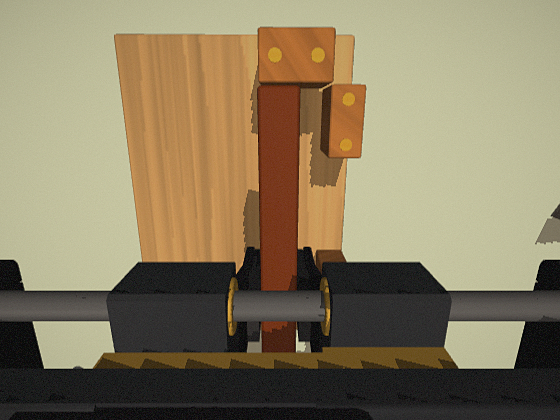

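The wrist view shows the carrier (258–300, 85–350) square to the stop (295,55) and fence (345,120). It has about 7 mm to the stop and 24 mm to the fence.

>>> play_rows --motion "-1 0 0 0.6 0; -1 0 0 0.7 0; -1 0 0 0.6 0; -1 0 0 0.4 0; -1 0 0 0.25 0; -1 0 0 0 0; -1 0 0 0 0; -1 0 0 0 0"

```text
time: 8.5
eef_pos: [0.5402, -0.1938, 0.0476]
tcp_rot: [0.617, 0.787, 0.0, 0.001]
ft_force: [0.3, 0.0, -0.5]
opening: 0.18
grip_force: 30.0
```

```bash
python3 -c "
from st import *
st()"
```

```text
corner xy -29.2 -97.15 z 47.59 yaw 103.87 f n,t,z 0.3 -0.07 -0.46 M [ 0.05  -0.129  0.041] op 0.18 T 8.5
```

>>> play_rows --motion "-1 0 0 0.1 0; -1 0 0 0.06 0; -1 0 0 0 0; -1 0 0 0 0"

```text
time: 8.83
eef_pos: [0.5392, -0.1937, 0.0418]
tcp_rot: [0.617, 0.787, 0.0, 0.0]
ft_force: [-0.3, -0.8, -0.1]
opening: 0.181
grip_force: 30.0
```

>>> play_rows --motion "-1 0 0 0.04 0; -1 0 0 0.03 0; -1 0 0 0 0; -1 0 0 0 0"

```text
time: 9.17
eef_pos: [0.5396, -0.1938, 0.041]
tcp_rot: [0.617, 0.787, -0.0, 0.0]
ft_force: [-3.1, 0.6, 8.7]
opening: 0.183
grip_force: 30.0
```

>>> play_rows --motion "-1 0 0 -0.04 0; -1 0 0.25 0 0; -1 0 0.25 0 0; -1 0.1 0.15 0 0; -1 0.1 0 0 0; -1 0 0 0 0; -1 0 0 0 0"

```text
time: 9.75
eef_pos: [0.5577, -0.1821, 0.041]
tcp_rot: [0.616, 0.788, 0.001, 0.0]
ft_force: [1.2, 1.4, 3.4]
opening: 0.182
grip_force: 30.0
```

```bash
python3 -c "
from st import *
st()"
```

```text
corner xy -9.46 -89.97 z 41.03 yaw 103.93 f n,t,z 1.48 1.05 3.44 M [ 0.238 -0.383  0.002] op 0.182 T 9.75
```

>>> play_rows --motion "-1 0.05 0 0 0; -1 0.03 0 0 0; -1 0 0 0 0; -1 0 0 0 0"

```text
time: 10.08
eef_pos: [0.5563, -0.1814, 0.041]
tcp_rot: [0.617, 0.787, -0.0, 0.0]
ft_force: [1.2, -1.3, 4.9]
opening: 0.184
grip_force: 30.0
```

```bash
python3 -c "
from st import *
st()"
```

```text
corner xy -10.59 -88.93 z 41.02 yaw 103.84 f n,t,z 0.86 -1.6 4.89 M [-0.3   -0.33   0.012] op 0.184 T 10.0833
```

>>> play_rows --motion "-1 0.05 0 0 0; -1 0 0 0 0; -1 0 0 0 0"

```text
time: 10.33
eef_pos: [0.5562, -0.1814, 0.041]
tcp_rot: [0.617, 0.787, -0.0, 0.001]
ft_force: [1.5, -4.8, 2.8]
opening: 0.182
grip_force: 30.0
```

```bash
python3 -c "
from st import *
st()"
```

```text
corner xy -10.67 -88.93 z 41.05 yaw 103.78 f n,t,z 0.35 -5.0 2.79 M [-0.949 -0.521 -0.009] op 0.182 T 10.3333
```

The carrier is against the stop. Now into the fence.

>>> play_rows --motion "-1 -0.02 0.1 0 0; -1 0 0.06 0 0; -1 0 0 0 0; -1 0 0 0 0"

```text
time: 10.67
eef_pos: [0.5585, -0.1808, 0.041]
tcp_rot: [0.617, 0.787, -0.003, -0.001]
ft_force: [-3.3, -3.9, 10.3]
opening: 0.183
grip_force: 30.0
```

```bash
python3 -c "
from st import *
st()"
```

```text
corner xy -8.34 -88.91 z 41.01 yaw 103.81 f n,t,z -4.11 -2.99 10.27 M [-0.98   0.772  0.073] op 0.183 T 10.6667
```

>>> play_rows --motion "-1 0 0 -0.04 0; -1 0 0.05 0 0; -1 0 0 0 0; -1 0 0 0 0"

```text
time: 11.0
eef_pos: [0.5604, -0.1804, 0.0411]
tcp_rot: [0.617, 0.787, -0.002, -0.001]
ft_force: [-1.1, -6.2, 1.7]
opening: 0.181
grip_force: 30.0
```

```bash
python3 - <<'E'
from st import *
st()
c=snap('wrist'); P=cloud(c); d=c['depth']; im=c['pixels']
cv2.imwrite('pics/w3.png',cv2.resize(im[0:290,200:400],None,fx=2.7,fy=2,interpolation=2) if 0 else cv2.resize(im[0:290,190:400],None,fx=2,fy=2,interpolation=2))
p=P[d>0]; b=im[d>0].astype(int); dd=(p[:,:2]-co)*1e3; L=np.c_[dd@n,dd@t,p[:,2]*1e3].astype(np.float32)
for nm,m in dict(stop=(abs(L[:,2]-74)<3)&(L[:,1]>1)&(L[:,1]<40)&(abs(L[:,0]+22)<45),f1=(abs(L[:,2]-66)<1.5)&(L[:,1]>-60)&(L[:,1]<-5)&(L[:,0]>-10)&(L[:,0]<40),car=(abs(L[:,2]-74)<3)&(L[:,1]<-3)&(L[:,1]>-60)&(abs(L[:,0]+8)<14)).items():
    print(nm,m.sum(),np.percentile(L[m],[0,2,50,98,100],axis=0).round(1).tolist())
E
```

```text
corner xy -6.42 -88.91 z 41.07 yaw 103.82 f n,t,z -2.54 -5.74 1.71 M [-1.198  0.078  0.164] op 0.181 T 11.0
stop 10277 [[-42.0, 1.0, 71.8], [-40.7, 1.4, 73.2], [-19.3, 14.5, 74.7], [2.1, 26.5, 76.2], [3.1, 27.2, 77.0]]
f1 4613 [[2.9, -45.8, 64.5], [3.3, -44.8, 65.2], [13.6, -24.3, 66.6], [24.3, -5.7, 67.4], [25.1, -5.3, 67.5]]
car 5874 [[-14.8, -60.0, 71.9], [-14.3, -58.6, 73.3], [-6.6, -28.8, 74.7], [0.9, -3.8, 75.9], [1.4, -3.0, 76.8]]
```

View pics/w3.png

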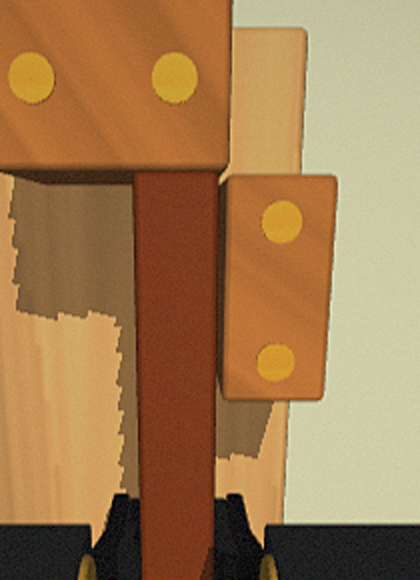

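The carrier (135–215, 172–580 in the crop) meets the stop. A sliver of about 1.5 mm remains to the fence (left face at 222). I will ease off the stop a little and go on.

>>> play_rows --motion "-1 -0.03 0 0 0; -1 0 0.05 0 0; -1 0 0 0 0; -1 0 0 0 0"

```text
time: 11.38
eef_pos: [0.5617, -0.18, 0.0411]
tcp_rot: [0.617, 0.787, -0.002, -0.001]
ft_force: [-3.2, -4.7, 1.0]
opening: 0.181
grip_force: 30.0
```

```bash
python3 -c "
from st import *
st()"
```

```text
corner xy -5.01 -88.88 z 41.06 yaw 103.79 f n,t,z -4.21 -3.8 1.04 M [-1.09   0.448 -0.067] op 0.181 T 11.3833
```

>>> play_rows --motion "-1 -0.02 0.03 0.03 0; -1 0 0 0 0; -1 0 0 0 0; -1 0 0 0 0"

```text
time: 11.72
eef_pos: [0.5617, -0.18, 0.041]
tcp_rot: [0.617, 0.787, -0.003, -0.002]
ft_force: [-8.2, -4.2, 9.5]
opening: 0.183
grip_force: 30.0
```

```bash
python3 -c "
from st import *
st()"
```

```text
corner xy -5.05 -88.87 z 41.01 yaw 103.79 f n,t,z -8.99 -2.09 9.55 M [-0.815  1.414 -0.027] op 0.183 T 11.7167
```

>>> play_rows --motion "-1 0 -0.01 -0.008 0; -1 0 0 0 0; -1 0 0 0 0; -1 0 0 0 0; -1 0 0 0 0; -1 0 0 0 0; -1 0 0 0 0"

```text
time: 12.3
eef_pos: [0.5617, -0.18, 0.041]
tcp_rot: [0.617, 0.787, -0.002, -0.002]
ft_force: [-6.5, -3.9, 6.5]
opening: 0.183
grip_force: 30.0
```

```bash
python3 - <<'E'
from st import *
st()
c=snap('wrist'); d=c['depth']; im=c['pixels']
cv2.imwrite('pics/w4.png',cv2.resize(im[0:290,190:400],None,fx=2,fy=2,interpolation=2))
st()
E
```

```text
corner xy -5.0 -88.89 z 41.04 yaw 103.8 f n,t,z -7.26 -2.25 6.46 M [-0.848  1.1   -0.081] op 0.183 T 12.3
corner xy -5.0 -88.89 z 41.03 yaw 103.8 f n,t,z -7.49 -1.71 6.9 M [-0.734  1.125 -0.092] op 0.182 T 12.35
```

View pics/w4.png

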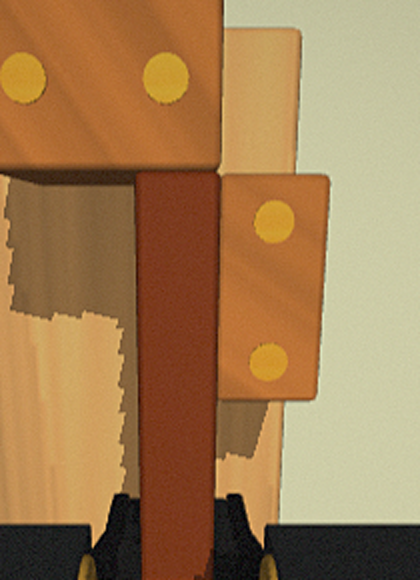

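The carrier (137–218, from row 172) is flush with the fence (edge at 219) and against the stop (row 170). The push is about 7.4 N in and 6.7 N down, 10 N in all and steady.

```bash
python3 -c "
from st import *
print(arm.sign_off())"
```

```text
the job is handed in; nothing more can be done
None
```

The carrier is standing on the marking-out board, its foot on the bed, its back flat against the fence and its end against the stop. I handed it in at about 12.4 s, still gripped and pressed down and into the fence with about 10 N. The prisms, hinge and knob were left alone.

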